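# Lock a bayonet filter cartridge into its leak-test fixture and hold it home

### The job

Push the socket carriage of the leak-test fixture along its slide, away from you, until it clicks into the detent at the end stop. Then stand the winged filter cartridge in the socket with its lugs in the two notches, push it down against the spring and twist it a quarter turn clockwise (seen from above). Finish while still gripping the wing and pressing the cartridge fully home, flange flush on the socket block, and leave the tools and boxes lying around where they are.

Things in the scene. Friction and masses are not known exactly. Their poses are not given: they have to be found in the camera images.
- cartridge_center (a point): Centre of the loose bayonet filter cartridge (70 g, 51 mm tall, upright, z up), 25.5 mm above its underside. From below: round core 24 mm in diameter, 15 mm tall, with two lugs at the very bottom on its own +x and -x sides (6 mm tall, 8 mm wide, 42 mm over the tips); flange 38 mm in diameter from 15 to 21 mm; then the wing. A half turn makes no difference.
- cartridge_wing (a point): Middle height of the cartridge's wing grip, 12.5 mm above cartridge_center: the wing spans 21 to 51 mm above the underside, is 34 mm long along its own x (in line with the lugs) and 14 mm thick along its own y; pinch it across the 14 mm, clear of the flange below.
- socket_mouth (a point): Centre of the bayonet opening, in the top face of the aluminium socket block (60 x 60 mm, top face 37 mm above the work surface); moves with the carriage. z up. Opening 28 mm across; two notches for the lugs, 12 mm wide, reach 23 mm from the centre on its own +x and -x sides. The top wall is 5 mm thick, over a hollow chamber.
- spring_plate (a joint): Depth (m) of the plate in the socket: 0 at rest, 3 mm below the top face; 0.012 with the flange flush on the face. Pushes the cartridge up with 3 N at 0, 10 N at 0.012. From 0.008 on (flange within 4 mm of the face) the lugs can turn, only clockwise from above, to a stop at about 90 degrees (cartridge x along socket y). Let go there, it stays locked but rises to 0.008.
- carriage (a joint): Place (m) of the socket block on the fixture's slide, growing along socket_mouth's +x, roughly away from the robot: starts at 0 to 0.02; 0.060 at the end stop, detent engaged. Resists with 1 N, and with about 6 N while it passes the detent at 0.049 to 0.054: short of that it springs back, beyond it snaps to the stop.
- push_face (a point): Middle of the socket block's near, upright face (its -x face, 60 mm wide, 10 to 37 mm above the work surface), 30 mm from socket_mouth; this point is 23.5 mm above the work surface. Push here along +x. The fixture's grey base plate (150 x 90 mm, top 8 mm above the work surface) lies under and in front of it.
- loupe_c (a point): folding loupe, 22 x 33 x 12 mm, loose bystander; point on its middle, 5 mm up
- tweezers_c (a point): tweezers, 124 mm long, loose bystander; point at the middle, 5 mm up
- adapter_c (a point): black power adapter, 94 x 46 x 32 mm, loose bystander; point in its middle, 5 mm up
- ring_box_c (a point): dark red ring box, 61 x 52 x 41 mm, loose bystander; point in its middle, 5 mm up
- slide_gauge_c (a point): brass slide gauge, 39 x 125 x 9 mm, loose bystander; point at its middle, 5 mm up
- glue_tube_c (a point): glue tube, 35 x 126 x 23 mm, loose bystander; point at its middle, 5 mm up
There are look-alikes about, which are no part of the job. What is shaped like the part that bears cartridge_center but turquoise or yellow is not meant.

How it is judged:
On the way, in this order (a step that is already met when the one before it is completed fails the run):
1. the carriage has clicked into its detent at the end stop (value of joint carriage above 0.0575 m), for 0.2 s.
2. the cartridge is in the socket, lugs in line with the notches, and pushed down against the spring (horizontal distance between cartridge_center and socket_mouth below 0.005 m and z of cartridge_center in the frame of socket_mouth below 0.0155 m and angle between the x axis of cartridge_center and the x axis of socket_mouth, either way round below 0.6 rad).
At the end, for the whole second after the job is handed in: Carriage in its detent (above 57.5 mm); cartridge upright in the socket (within 4 mm of centre, tilt under 0.1 rad), within 20 degrees of a quarter turn, flange within 2 mm of the block's face (unheld it rises to 4 mm), fingers holding it with over 3 N (value of joint carriage above 0.0575 m and horizontal distance between cartridge_center and socket_mouth below 0.004 m and z of cartridge_center in the frame of socket_mouth between 0.008 and 0.0125 m and angle between the x axis of cartridge_center and the y axis of socket_mouth, either way round below 0.35 rad and angle between cartridge_center's own z axis and vertical below 0.1 rad and contact force between the fingers and cartridge above 3 N); the arm keeps its last pose, push and grip.
It fails at once if a tool or box lying around was pushed more than 25 mm (distance of any of loupe_c, tweezers_c, adapter_c, ring_box_c, slide_gauge_c, glue_tube_c from where it was at the start of the episode above 0.025 m).
It also fails if it takes over 70 s, if anything falls off the work surface, if the arm or the gripper's body presses on something with over 40 N, if the wrist force passes 120 N, or if a joint passes its speed limit or range.

### The arm

A 6-joint arm with a two-finger parallel gripper is mounted at the origin on a cart in front of the work surface, level with it; the furniture and walls round the work are solid. World frame = base frame: x ahead of the robot, y to its left, z up, the work surface at z = 0. Lengths are in m, angles in rad, forces in N, time in s.
With the tool pointing down it reaches from about 0.35 to 0.85 m from the base axis. Payload 8.1 kg.
Tool frame: the origin (TCP) lies midway between the tips of the shut fingers; the grasp point (between the pads) lies 19 mm behind it (robot.tcp_to_grasp is the distance from the TCP to the grasp point, in m); x points along the fingers, y is the direction in which the jaws open and shut, and the axes are right-handed (so a half turn about x gives the same grasp; the last joint's range is limited). The gripper opens to 93 mm and grips with 3 to 60 N. Pads are 15 mm wide; open, the fingers measure 128 mm over their backs; the gripper's body (75 mm by 188 mm) begins 65 mm behind the grasp point.
Start: joints at [-1.282, 0.13, 1.488, -0, 1.523, -0.085], TCP at [0.219, -0.559, 0.219] pointing down, gripper open.
Joint ranges: [-2.96, 2.96], [-0.89, 2.26], [0.02, 2.5], [-1.34, 4.48], [0, 2.73], [-2.66, 2.66]. Speed limits (rad/s): [2.39, 2.39, 2.79, 3.14, 3.14, 3.14].

### API

Orientations are given as a rotation vector (axis times angle).
In Python, from plant import robot gives the robot as it stands.
- The arm moves only by the tool play_rows, never from a script. Its argument "plan" is a list of rows, each an object with "slide": the shift along the world's x, y, z as a fraction of full scale, a list of three; "roll": the turn about the world's z as a fraction of full scale; "fingers": the gripper command: -1 is shut, 1 is fully open, values between are in proportion. A call has 1 to 20 rows; each row shifts and turns the commanded pose from where the row before left it; what a row does not reach is not made up. Full scale, the value 1, is 30 mm for a shift and 8 degrees for a turn. A row lasts 1/8 s, in which the tool goes at most 62.5 mm and 10.7 degrees, less where a joint would pass 70% of its speed; a pose out of reach is approached as far as the arm can. A call with a number of a shift or a turn outside -1 to 1 is refused whole. A call with a gripper value outside its range is refused whole. The fingers move at their own pace and stop on an object; "squeeze" is the grip in N (left out, the last holds). Time passes only in rows, so rows that do not move let the fingers close. It gives the time, the measured TCP pose, the force and the opening at its end, in the units of the state.
- robot.read_state(): the state, without advancing time (a new reading comes with each control period).
- robot.read_camera(name): name is "scene" or "side" or "wrist"; returns the picture (384x512x3 uint8, red, green, blue); there is no depth.
- robot.get_calibration(name): a dict with "fx", "fy", "cx", "cy" (pixels), "R" (3x3) and "t" (3): a world point X has camera coordinates R X + t; the wrist camera has in their place "T_tool_cam" (4x4, takes a point from camera to tool coordinates, whose origin is the TCP and whose axes are the tool frame's). Camera axes: x right, y down, z forward; pixel columns grow to the right and rows downward; lengths in m; the calibration is good to about 2 mm. A picture is of the moment at which its call begins: read the wrist's pose just before it. get_calibration takes no time and is no camera call.
- robot.close_job(): hands the job in, once; it reports no verdict.
Trained networks look in the newest picture that a camera, given by its name, has taken for a name from the list of things; names that differ only in an ending like _2 or _b are one class to them, and where a whole thing is asked for, a point or a joint stands for the part that bears it (a point fixed in the world has none). Each returns a list of dicts, best first, with "p" (0 to 1); they miss things now and then, are a little off and sometimes report something else, mostly with a low value. They report only what shows in the picture. A call takes as long as a camera call. They do not tell look-alikes from the thing itself.
- robot.boxes_of(camera, target): "extent" ([centre column, centre row, width, height] in pixels, round what is visible of it).
- robot.regions_of(camera, target): "region" (384x512 bool, what is visible of it) and "extent" ([centre column, centre row, width, height] in pixels, round what is visible of it).
- robot.mark_of(camera, target): "point" ([column, row] in pixels: a listed point, or the origin of a listed thing).
The state is a dict: "t": time; "q": joint angles; "dq": joint speeds; "joint_torque": joint torques, N m; "tool_pos": TCP position; "orientation": TCP orientation; "force": force on the tool from outside, world axes, zero at the start; "wrist_torque": the same for the moment, N m; "opening": finger opening in m.
Only numpy, scipy, OpenCV 4.12 (cv2) and the standard library are available. Lean on these libraries where they do the work, as an engineer would, in place of code of your own. Each camera call takes 0.05 s, during which the arm holds its last target.

## Working session

There is one attempt and no reset: what is moved stays moved. The work goes in short steps, Python scripts to look and compute and a tool call to move; the robot and the scene stay as the last step left them, time stands still between calls to the robot, and variables do not carry over. Pictures are saved under pics/ and viewed, and the job is handed in when it is done.

Besides the shell and the picture viewer there is one more tool, called as name(argument=value, ...), one argument or row to a line, values as JSON. play_rows: Moves the arm, as the interface text tells. Its arguments: {"type":"object","properties":{"plan":{"type":"array","items":{"type":"object","properties":{"slide":{"type":"array","items":{"type":"number","minimum":-1,"maximum":1}},"roll":{"type":"number","minimum":-1,"maximum":1},"fingers":{"type":"number"}}}},"squeeze":{"type":"number"}},"required":["plan"]}

```bash
mkdir -p pics && ls && cat > h.py <<'E'
import numpy as np, cv2
from plant import robot
def save(name,img): cv2.imwrite(f'pics/{name}.png',cv2.cvtColor(img,cv2.COLOR_RGB2BGR))
E
python3 - <<'E'
from h import *
s=robot.read_state();print({k:np.round(v,3) for k,v in s.items()})
for c in ['scene','side','wrist']:
    save(c+'0',robot.read_camera(c))
    print(c,{k:np.round(v,3).tolist() for k,v in robot.get_calibration(c).items()})
E
```

```text
pics
{'t': np.float64(0.0), 'q': array([-1.282,  0.131,  1.489, -0.   ,  1.523, -0.085]), 'dq': array([ 0.002,  0.001,  0.001,  0.001,  0.001, -0.   ]), 'joint_torque': array([-0.0000e+00, -5.5983e+01, -4.9177e+01,  7.7000e-02,  3.5000e-02,
       -0.0000e+00]), 'tool_pos': array([ 0.219, -0.558,  0.218]), 'orientation': array([ 2.018,  0.383, -2.018]), 'force': array([ 0.293, -0.624,  0.253]), 'wrist_torque': array([-0.007,  0.022,  0.035]), 'opening': np.float64(0.093)}
scene {'fx': 360.409, 'fy': 360.409, 'cx': 256.256, 'cy': 188.244, 'R': [[0.89, -0.456, 0.007], [-0.234, -0.47, -0.851], [0.391, 0.756, -0.525]], 't': [-0.502, 0.134, 0.796]}
side {'fx': 396.041, 'fy': 396.041, 'cx': 253.163, 'cy': 191.722, 'R': [[0.977, -0.213, 0.021], [-0.114, -0.599, -0.792], [0.181, 0.772, -0.61]], 't': [-0.525, 0.048, 0.98]}
wrist {'fx': 310.261, 'fy': 310.261, 'cx': 249.675, 'cy': 192.382, 'T_tool_cam': [[0.001, -0.245, 0.97, -0.166], [1.0, -0.001, -0.001, -0.001], [0.001, 0.97, 0.245, -0.066], [0.0, 0.0, 0.0, 1.0]]}
```

View pics/scene0.png

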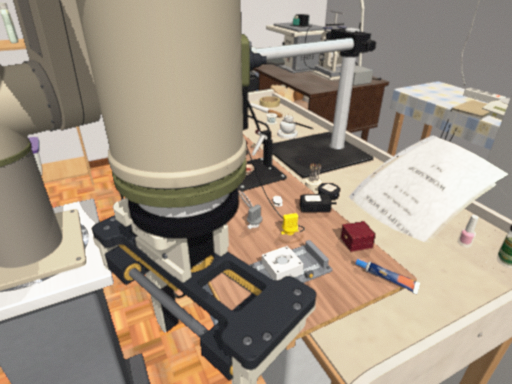

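View pics/side0.png

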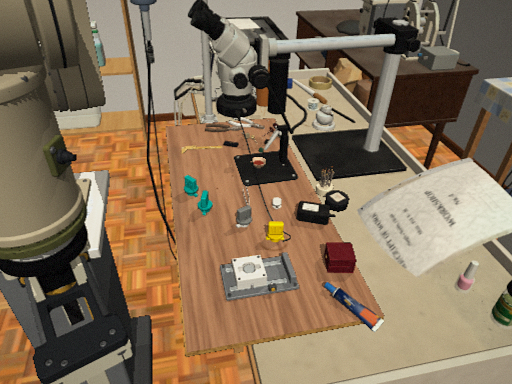

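View pics/wrist0.png

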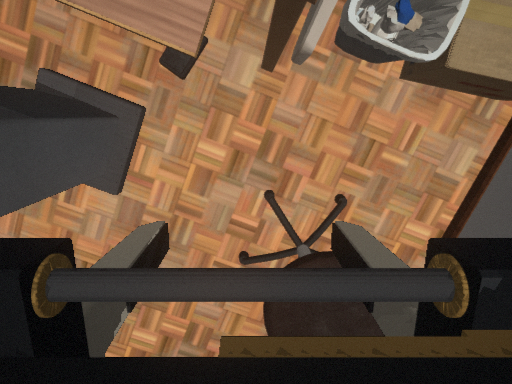

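The side view shows the fixture at about (258,275), with the white socket block at (250,270). The grey cartridge is at (244,215), with yellow (276,232) and turquoise (190,185 and 205,202) look-alikes. The ring box is at (340,257), the glue tube at (353,305) and the adapter at (313,211). Next I'll run the networks.

```bash
cat >> h.py <<'E'
def cam(c,s=None):
    K=robot.get_calibration(c)
    if 'R' in K: R=np.array(K['R']);t=np.array(K['t']); C=-R.T@t; Rwc=R.T
    else:
        from scipy.spatial.transform import Rotation as Ro
        T=np.array(K['T_tool_cam']); Rt=Ro.from_rotvec(s['orientation']).as_matrix()
        Rwc=Rt@T[:3,:3]; C=Rt@T[:3,3]+np.array(s['tool_pos'])
    return K,Rwc,C
def ray(c,p,s=None):
    K,Rwc,C=cam(c,s); d=Rwc@np.array([(p[0]-K['cx'])/K['fx'],(p[1]-K['cy'])/K['fy'],1]); return C,d/np.linalg.norm(d)
def onz(c,p,z,s=None):
    C,d=ray(c,p,s); return C+d*(z-C[2])/d[2]
def proj(c,X,s=None):
    K,Rwc,C=cam(c,s); x=Rwc.T@(np.array(X)-C); return np.array([K['fx']*x[0]/x[2]+K['cx'],K['fy']*x[1]/x[2]+K['cy']])
def tri(rays):
    A=np.zeros((3,3));b=np.zeros(3)
    for C,d in rays:
        P=np.eye(3)-np.outer(d,d);A+=P;b+=P@C
    X=np.linalg.solve(A,b); return X,[np.linalg.norm((np.eye(3)-np.outer(d,d))@(X-C)) for C,d in rays]
Z=dict(cartridge_center=.0255,cartridge_wing=.038,socket_mouth=.037,push_face=.0235)
E
python3 - <<'E'
from h import *
for c in ['side','scene']:
    for n in ['cartridge_center','cartridge_wing','socket_mouth','push_face','loupe_c','tweezers_c','adapter_c','ring_box_c','slide_gauge_c','glue_tube_c']:
        for r in robot.mark_of(c,n)[:4]:
            print(c,n,round(r['p'],2),np.round(r['point'],1),np.round(onz(c,r['point'],Z.get(n,.005)),3))
print(robot.read_state()['t'])
E
```

```text
side cartridge_center 0.8 [243.9 214.3] [ 0.485 -0.136  0.025]
side cartridge_center 0.54 [274.9 229.2] [ 0.544 -0.2    0.025]
side cartridge_center 0.48 [204.6 202.6] [ 0.398 -0.074  0.025]
side cartridge_center 0.48 [187.  186.3] [0.361 0.001 0.025]
side cartridge_wing 0.56 [242.4 212.8] [ 0.479 -0.144  0.038]
side cartridge_wing 0.52 [278.2 222.3] [ 0.554 -0.192  0.038]
side cartridge_wing 0.48 [202.3 198.4] [ 0.393 -0.072  0.038]
side socket_mouth 0.64 [250.8 265.4] [ 0.465 -0.307  0.037]
side socket_mouth 0.34 [274.7 201.2] [ 0.566 -0.115  0.037]
side push_face 0.64 [235.7 276.5] [ 0.432 -0.318  0.023]
side loupe_c 0.55 [274.5 201.3] [ 0.577 -0.077  0.005]
side tweezers_c 0.38 [246.3 197.8] [ 0.508 -0.049  0.005]
side adapter_c 0.72 [314.3 215.1] [ 0.66  -0.149  0.005]
side ring_box_c 0.93 [338.4 262.6] [ 0.659 -0.308  0.005]
side slide_gauge_c 0.43 [203.7 147.7] [0.429 0.219 0.005]
side glue_tube_c 0.84 [348.1 305.6] [ 0.636 -0.417  0.005]
scene cartridge_center 0.73 [287.5 225.9] [ 0.536 -0.213  0.025]
scene cartridge_center 0.7 [255.2 217.2] [ 0.484 -0.15   0.025]
scene cartridge_center 0.42 [284.1 258.3] [ 0.473 -0.303  0.025]
scene cartridge_wing 0.74 [252.9 212.9] [ 0.479 -0.147  0.038]
scene socket_mouth 0.56 [282.5 259.5] [ 0.461 -0.315  0.037]
scene push_face 0.56 [269.1 271.3] [ 0.429 -0.319  0.023]
scene loupe_c 0.4 [277.3 201.5] [ 0.581 -0.089  0.005]
scene tweezers_c 0.46 [246.2 198.3] [ 0.514 -0.038  0.005]
scene adapter_c 0.68 [318.5 207.3] [ 0.663 -0.16   0.005]
scene ring_box_c 0.86 [356.3 241.5] [ 0.66  -0.31   0.005]
scene glue_tube_c 0.63 [383.5 277.4] [ 0.635 -0.421  0.005]
1.15
```

```bash
python3 - <<'E'
from h import *
a=cv2.imread('pics/side0.png')[150:350,160:400]
cv2.imwrite('pics/side0z.png',cv2.resize(a,(720,600),interpolation=cv2.INTER_CUBIC))
E
```

```text
(no output)
```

View pics/side0z.png

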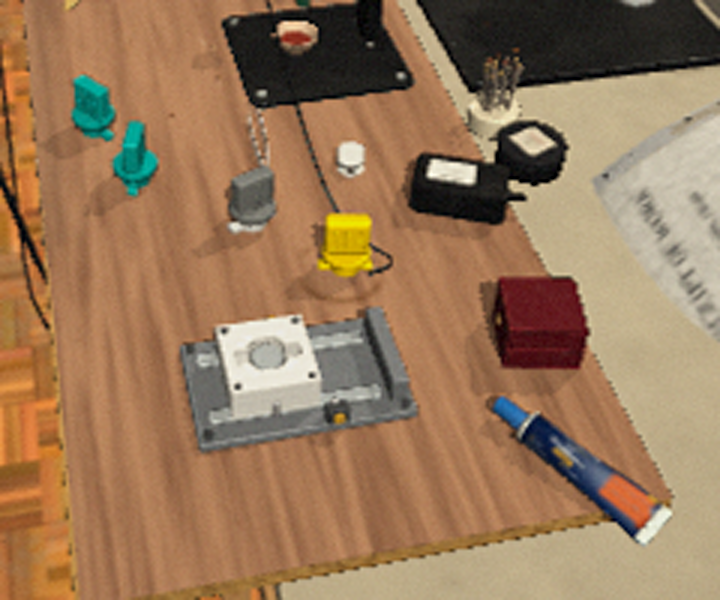

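```bash
python3 - <<'E'
from h import *
from scipy.spatial.transform import Rotation as Ro
s=robot.read_state();R=Ro.from_rotvec(s['orientation']).as_matrix();print(R.round(3)); 
K,Rw,C=cam('wrist',s);print(C,Rw[:,2])
E
```

```text
[[ 0.     0.365 -0.931]
 [-0.    -0.931 -0.365]
 [-1.     0.    -0.   ]]
[ 0.28078448 -0.53377148  0.38446662] [-0.22808766 -0.08830806 -0.96962761]
```

play_rows(
  plan=[
    {"slide": [0.3,1,0.5],"roll": -0.5,"fingers": -1},
    {"slide": [0.5,1,0.5],"roll": -0.5,"fingers": -1},
    {"slide": [0.5,1,0.5],"roll": -0.5,"fingers": -1},
    {"slide": [0.5,1,0.5],"fingers": -1},
    {"slide": [0.5,1,0.3],"fingers": -1},
    {"slide": [0.5,1,0.3],"fingers": -1},
    {"slide": [0.5,1,0],"fingers": -1},
    {"slide": [0.5,1,0],"fingers": -1},
    {"slide": [0.5,1,0],"fingers": -1},
    {"slide": [0.5,1,0],"fingers": -1},
    {"slide": [0.5,0,0],"fingers": -1},
    {"slide": [0,0,0],"fingers": -1},
  ],
)

```text
$.plan[3]: bad value
```

```bash
python3 - <<'E'
from h import *
s=robot.read_state();print(s['t'],s['tool_pos'],s['q'].round(2),s['opening'])
save('wrist1',robot.read_camera('wrist'))
for n in ['cartridge_center','cartridge_wing','socket_mouth','push_face','tweezers_c']:
    for r in robot.mark_of('wrist',n)[:4]:
        print(n,round(r['p'],2),np.round(r['point'],1),np.round(onz('wrist',r['point'],Z.get(n,.005),s),4))
E
```

```text
1.15 [ 0.219107   -0.55857055  0.21863432] [-1.28  0.13  1.49  0.    1.52 -0.09] 0.0928297767926974
```

View pics/wrist1.png

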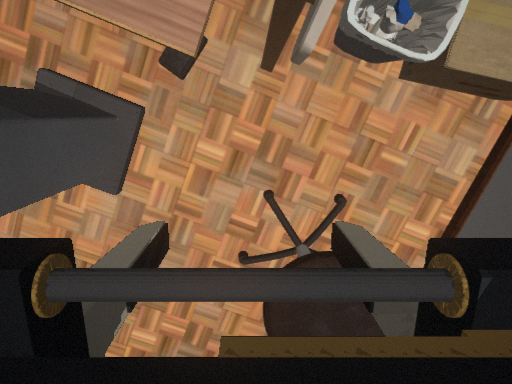

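The call was refused because `roll` is required in every row, and nothing moved. I'll retry with it filled in.

play_rows(
  plan=[
    {"slide": [0.3,1,0.5],"roll": -0.5,"fingers": -1},
    {"slide": [0.5,1,0.5],"roll": -0.5,"fingers": -1},
    {"slide": [0.5,1,0.5],"roll": -0.5,"fingers": -1},
    {"slide": [0.5,1,0.5],"roll": 0,"fingers": -1},
    {"slide": [0.5,1,0.3],"roll": 0,"fingers": -1},
    {"slide": [0.5,1,0.3],"roll": 0,"fingers": -1},
    {"slide": [0.5,1,0],"roll": 0,"fingers": -1},
    {"slide": [0.5,1,0],"roll": 0,"fingers": -1},
    {"slide": [0.5,1,0],"roll": 0,"fingers": -1},
    {"slide": [0.5,1,0],"roll": 0,"fingers": -1},
    {"slide": [0.5,0,0],"roll": 0,"fingers": -1},
    {"slide": [0,0,0],"roll": 0,"fingers": -1},
  ],
)

```text
t: 2.95
tool_pos: [0.3787, -0.2588, 0.2965]
orientation: [2.135, 0.177, -2.135]
force: [0.4, -0.6, 0.5]
opening: 0.0002
```

```bash
python3 - <<'E'
from h import *
s=robot.read_state();print(s['t'],s['tool_pos'],s['q'].round(2),s['opening'])
save('wrist2',robot.read_camera('wrist'))
for n in ['cartridge_center','cartridge_wing','socket_mouth','push_face','tweezers_c']:
    for r in robot.mark_of('wrist',n)[:4]:
        print(n,round(r['p'],2),np.round(r['point'],1),np.round(onz('wrist',r['point'],Z.get(n,.005),s),4))
E
```

```text
2.95 [ 0.37869149 -0.25881684  0.29653596] [-0.71 -0.28  1.74 -0.    1.68  0.69] 0.0002122090360094833
cartridge_center 0.97 [118.9 126.7] [ 0.3978 -0.0721  0.0255]
cartridge_center 0.97 [ 60.6 136.6] [0.371  0.007  0.0255]
cartridge_center 0.83 [227.8  29.7] [ 0.5429 -0.2024  0.0255]
cartridge_center 0.81 [175.6  67.8] [ 0.4864 -0.1412  0.0255]
cartridge_wing 0.95 [229.3  29. ] [ 0.5412 -0.2054  0.038 ]
cartridge_wing 0.91 [173.6  66.6] [ 0.4862 -0.1416  0.038 ]
cartridge_wing 0.89 [118.7 125.7] [ 0.4004 -0.0768  0.038 ]
cartridge_wing 0.68 [ 54.1 139. ] [0.3684 0.0083 0.038 ]
socket_mouth 0.91 [299.  111.1] [ 0.4585 -0.3112  0.037 ]
push_face 0.64 [295.  132.2] [ 0.4302 -0.3134  0.0235]
tweezers_c 0.6 [106.8  39.6] [ 0.5087 -0.0406  0.005 ]
```

View pics/wrist2.png

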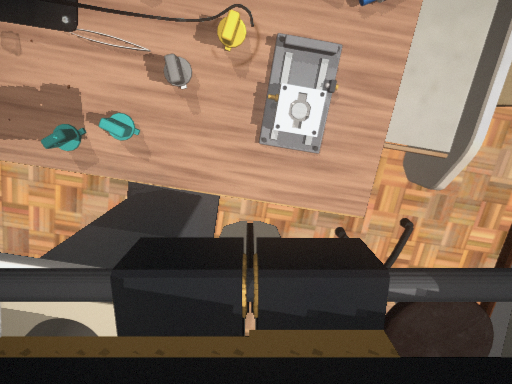

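```bash
python3 - <<'E'
from h import *
a=cv2.imread('pics/wrist2.png')
A=cv2.resize(a[25:160,250:350],(440,594),interpolation=cv2.INTER_CUBIC)
B=cv2.resize(a[40:100,145:205],(354,354),interpolation=cv2.INTER_CUBIC)
o=np.zeros((600,800,3),np.uint8);o[:594,:440]=A;o[:354,444:798]=B
cv2.imwrite('pics/w2z.png',o)
E
```

```text
(no output)
```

View pics/w2z.png

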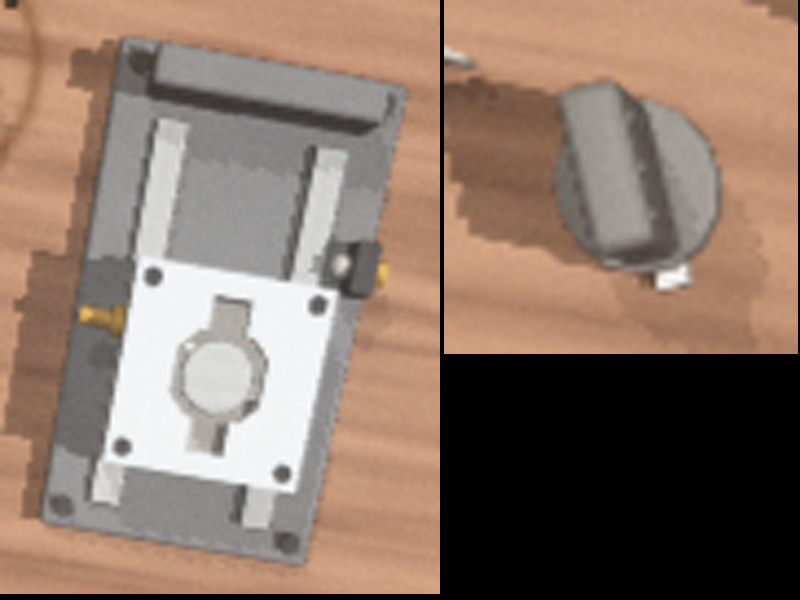

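```bash
python3 - <<'E'
from h import *
from scipy.spatial.transform import Rotation as Ro
s=robot.read_state()
f=lambda p:(p[0]/4.4+250,p[1]/4.4+25)
g=lambda p:((p[0]-444)/5.9+145,p[1]/5.9+40)
P=[onz('wrist',f(p),.008,s)[:2] for p in [(42,520),(302,563),(405,88),(122,38)]]
Q=[onz('wrist',f(p),.037,s)[:2] for p in [(105,462),(297,492),(338,288),(138,260)]]
W=[onz('wrist',g(p),.051,s)[:2] for p in [(598,248),(650,240),(614,85),(560,98)]]
ang=lambda d:np.degrees(np.arctan2(d[1],d[0])).round(1)
for n,V in [('base',P),('block',Q),('wing',W)]:
    V=np.array(V);print(n,V.mean(0).round(4),'long',ang(V[3]-V[0]),ang(V[2]-V[1]),'cross',ang(V[0]-V[1]),ang(V[3]-V[2]),np.linalg.norm(V-np.roll(V,1,0),axis=1).round(4))
R=Ro.from_rotvec(s['orientation']).as_matrix();print('tooly',ang(R[:,1]))
E
```

```text
base [ 0.4784 -0.3122] long 0.2 0.0 cross 90.0 90.1 [0.1471 0.0877 0.1474 0.0881]
block [ 0.4579 -0.3127] long 0.9 0.7 cross 90.6 91.7 [0.0592 0.0599 0.0604 0.0601]
wing [ 0.4816 -0.1441] long 20.9 20.1 cross 107.5 111.7 [0.0303 0.0113 0.0311 0.0117]
tooly -80.7
```

The wrist view shows the block centred near (0.459,-0.312) with yaw about 0°. The grey cartridge is at about (0.484,-0.143), wing yaw about 20°. Next I'll line up behind the block.

play_rows(
  plan=[
    {"slide": [-0.1,-0.3,-0.7],"roll": -0.6,"fingers": -1},
    {"slide": [0,-0.3,-1],"roll": -0.6,"fingers": -1},
    {"slide": [0,-0.3,-1],"roll": 0,"fingers": -1},
    {"slide": [0,-0.3,-1],"roll": 0,"fingers": -1},
    {"slide": [0,-0.3,-1],"roll": 0,"fingers": -1},
    {"slide": [0,-0.3,-1],"roll": 0,"fingers": -1},
    {"slide": [0,0,-1],"roll": 0,"fingers": -1},
    {"slide": [0,0,-1],"roll": 0,"fingers": -1},
    {"slide": [0,0,-1],"roll": 0,"fingers": -1},
    {"slide": [0,0,-0.5],"roll": 0,"fingers": -1},
    {"slide": [0,0,0],"roll": 0,"fingers": -1},
  ],
)

```text
t: 4.62
tool_pos: [0.3743, -0.3121, 0.0198]
orientation: [-2.217, 0.002, 2.221]
force: [0.2, -0.5, -0.5]
opening: 0.0005
```

```bash
python3 - <<'E'
from h import *
s=robot.read_state();print(s['t'],s['tool_pos'],s['orientation'],s['force'])
save('side3',robot.read_camera('side'));
im=robot.read_camera('side')
cv2.imwrite('pics/side3z.png',cv2.resize(cv2.cvtColor(im,4)[150:350,160:400],(720,600),interpolation=cv2.INTER_CUBIC))
print(robot.mark_of('side','push_face')[:1], proj('side',s['tool_pos']))
E
```

```text
4.625 [ 0.37428419 -0.31209314  0.01978624] [-2.21702327e+00  2.21401651e-03  2.22059808e+00] [ 0.19404993 -0.5085539  -0.48990156]
[{'point': [233.4, 276.3], 'p': 0.98}] [207.02724079 279.77482326]
```

View pics/side3z.png

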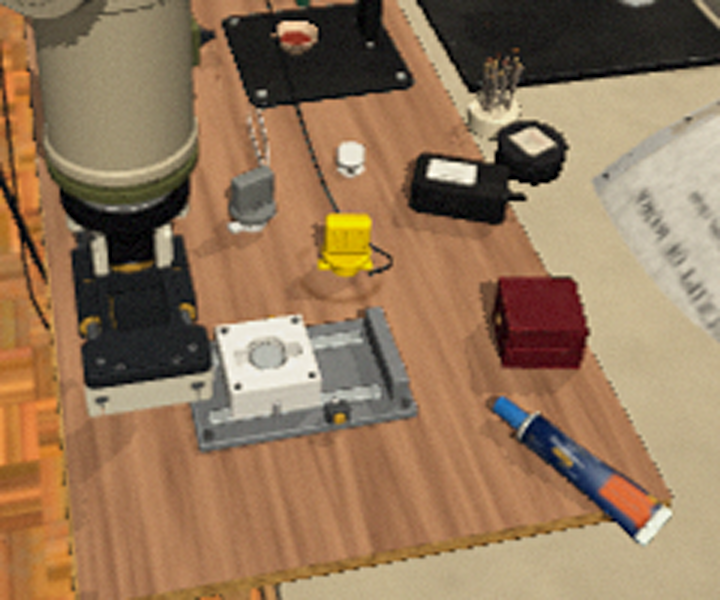

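play_rows(
  plan=[
    {"slide": [0.5,0,0],"roll": 0,"fingers": -1},
    {"slide": [0.6,0,0],"roll": 0,"fingers": -1},
    {"slide": [0.4,0,0],"roll": 0,"fingers": -1},
    {"slide": [0.4,0,0],"roll": 0,"fingers": -1},
    {"slide": [0.4,0,0],"roll": 0,"fingers": -1},
    {"slide": [0.4,0,0],"roll": 0,"fingers": -1},
  ],
)

```text
t: 5.52
tool_pos: [0.4568, -0.3126, 0.0206]
orientation: [-2.22, 0.004, 2.22]
force: [-1.7, -1.1, 1.0]
opening: 0.0008
```

play_rows(
  plan=[
    {"slide": [0.3,0,0],"roll": 0,"fingers": -1},
    {"slide": [0.3,0,0],"roll": 0,"fingers": -1},
  ],
)

```text
t: 5.78
tool_pos: [0.4683, -0.3124, 0.0202]
orientation: [-2.204, 0.0, 2.234]
force: [-59.6, 2.4, 45.1]
opening: 0.0004
```

play_rows(
  plan=[
    {"slide": [-0.15,0,0],"roll": 0,"fingers": -1},
  ],
)

```text
t: 5.9
tool_pos: [0.4677, -0.3125, 0.0204]
orientation: [-2.214, 0.002, 2.224]
force: [-1.4, 0.7, 1.6]
opening: -0.0001
```

```bash
python3 - <<'E'
from h import *
s=robot.read_state();print(s['t'],s['tool_pos'],s['orientation'],s['force'])
im=robot.read_camera('side')
cv2.imwrite('pics/side4z.png',cv2.resize(cv2.cvtColor(im,4)[200:320,200:350],(750,600),interpolation=cv2.INTER_CUBIC))
for n in ['push_face','socket_mouth']:
  r=robot.mark_of('side',n)[0];print(n,r,onz('side',r['point'],Z[n]))
E
```

```text
5.9 [ 0.4677342  -0.31248867  0.0203777 ] [-2.21408311  0.0023884   2.22440091] [-1.42772387  0.67296482  1.61400775]
push_face {'point': [255.3, 272.1], 'p': 0.69} [ 0.47292014 -0.31462606  0.0235    ]
socket_mouth {'point': [269.6, 262.7], 'p': 0.57} [ 0.50424399 -0.30731461  0.037     ]
```

View pics/side4z.png

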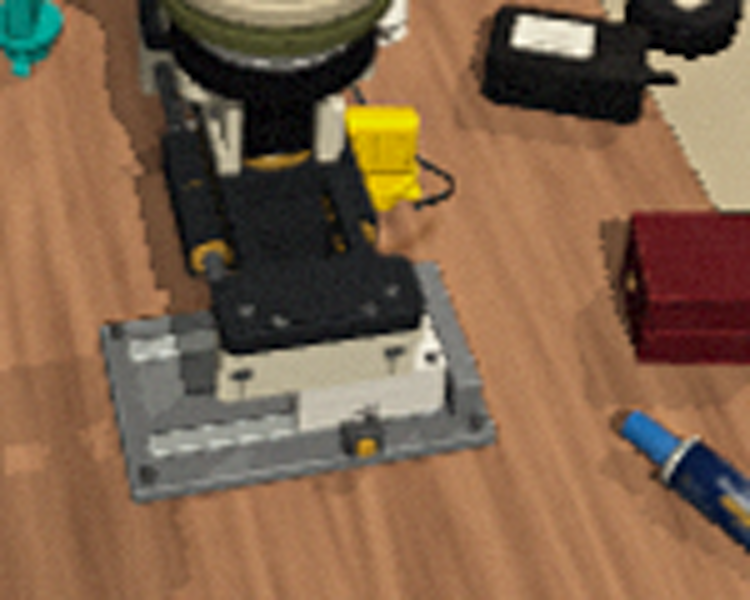

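play_rows(
  plan=[
    {"slide": [-0.6,0,0],"roll": 0,"fingers": -1},
    {"slide": [0,0,1],"roll": 0,"fingers": -1},
    {"slide": [0,0,1],"roll": 0,"fingers": -1},
    {"slide": [0,1,1],"roll": 0.5,"fingers": -0.2},
    {"slide": [0,1,1],"roll": 0.5,"fingers": -0.2},
    {"slide": [0,1,1],"roll": 0.5,"fingers": -0.2},
    {"slide": [0,1,0],"roll": 0.5,"fingers": -0.2},
    {"slide": [0,1,0],"roll": 0.6,"fingers": -0.2},
    {"slide": [0.3,0.4,0],"roll": 0,"fingers": -0.2},
    {"slide": [0,0,0],"roll": 0,"fingers": -0.2},
    {"slide": [0,0,0],"roll": 0,"fingers": -0.2},
  ],
)

```text
t: 7.42
tool_pos: [0.4608, -0.1513, 0.1705]
orientation: [2.026, 0.367, -2.026]
force: [0.9, -0.2, 0.1]
opening: 0.0373
```

```bash
python3 - <<'E'
from h import *
from scipy.spatial.transform import Rotation as Ro
s=robot.read_state();print(s['t'],s['tool_pos'],s['opening'],s['force'])
R=Ro.from_rotvec(s['orientation']).as_matrix();print(R.round(3))
im=robot.read_camera('wrist');save('wrist5',im)
for n in ['cartridge_center','cartridge_wing','socket_mouth']:
    for r in robot.mark_of('wrist',n)[:2]:
        print(n,round(r['p'],2),np.round(r['point'],1),np.round(onz('wrist',r['point'],Z.get(n,.005),s),4))
save('side5',robot.read_camera('side'))
r=robot.mark_of('side','socket_mouth')[0];print(r,onz('side',r['point'],.037))
E
```

```text
7.425 [ 0.46076924 -0.15127579  0.1704798 ] 0.037260854172853485 [ 0.86099033 -0.22435118  0.14604402]
[[-0.     0.351 -0.936]
 [-0.    -0.936 -0.351]
 [-1.     0.     0.   ]]
cartridge_center 0.96 [251.9 156.1] [ 0.4852 -0.1436  0.0255]
cartridge_center 0.92 [159.6 210.1] [ 0.3982 -0.0729  0.0255]
cartridge_wing 0.88 [333.8 122.6] [ 0.5431 -0.2039  0.038 ]
cartridge_wing 0.74 [250.8 157.6] [ 0.485  -0.1425  0.038 ]
socket_mouth 0.93 [412.6 195.4] [ 0.5059 -0.3069  0.037 ]
{'point': [268.8, 264.0], 'p': 0.83} [ 0.50177343 -0.31042426  0.037     ]
```

View pics/wrist5.png

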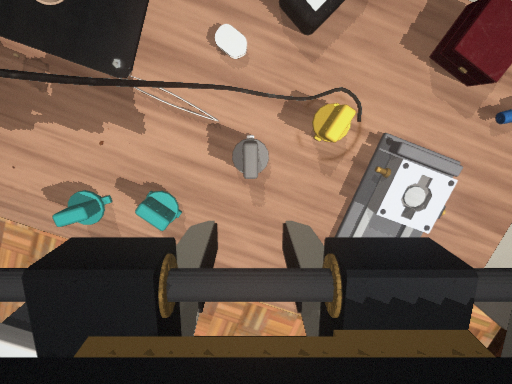

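View pics/side5.png

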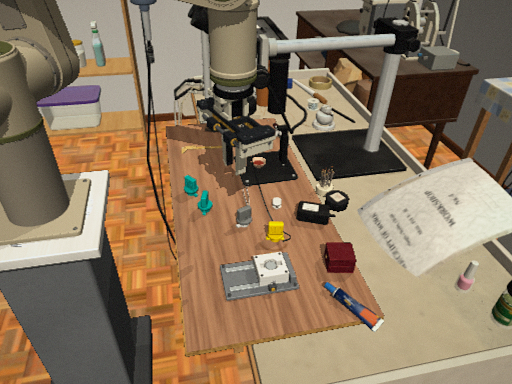

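```bash
python3 - <<'E'
from h import *
a=cv2.imread('pics/wrist5.png')
o=np.zeros((600,800,3),np.uint8);o[:,:400]=cv2.resize(a[125:185,230:270],(400,600),interpolation=cv2.INTER_CUBIC)
o[:400,400:]=cv2.resize(a[150:240,370:460],(400,400),interpolation=cv2.INTER_CUBIC)
cv2.imwrite('pics/w5z.png',o)
s=robot.read_state();print(onz('wrist',(215,120),.005,s))
E
```

```text
[ 0.50421694 -0.09519676  0.005     ]
```

View pics/w5z.png

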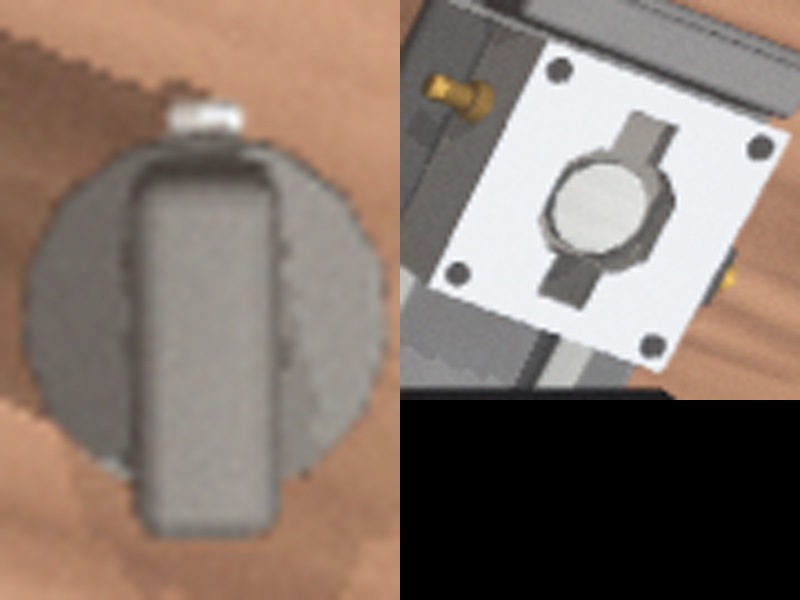

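```bash
python3 - <<'E'
from h import *
s=robot.read_state()
W=[onz('wrist',(230+x/10,125+y/10),.051,s)[:2] for x,y in [(137,530),(277,530),(276,180),(140,180)]]
Q=[onz('wrist',(370+(x-400)/4.444,150+y/4.444),.037,s)[:2] for x,y in [(430,288),(660,371),(790,132),(543,35)]]
ang=lambda d:np.degrees(np.arctan2(d[1],d[0])).round(1)
for n,V in [('wing',W),('block',Q)]:
    V=np.array(V);print(n,V.mean(0).round(4),'long',ang(V[3]-V[0]),ang(V[2]-V[1]),'cross',ang(V[0]-V[1]),ang(V[3]-V[2]),np.linalg.norm(V-np.roll(V,1,0),axis=1).round(4))
E
```

```text
wing [ 0.4836 -0.1425] long 19.7 21.0 cross 110.5 110.5 [0.0325 0.0131 0.0325 0.0124]
block [ 0.5053 -0.3109] long 2.5 0.3 cross 90.4 89.9 [0.0608 0.0588 0.0602 0.0612]
```

play_rows(
  plan=[
    {"slide": [0.4,0.15,0],"roll": 0,"fingers": -0.2},
    {"slide": [0.38,0.14,-0.8],"roll": 0,"fingers": -0.2},
    {"slide": [0,0,-1],"roll": 0,"fingers": -0.2},
    {"slide": [0,0,-1],"roll": 0,"fingers": -0.2},
    {"slide": [0,0,-1],"roll": 0,"fingers": -0.2},
    {"slide": [0,0,-0.7],"roll": 0,"fingers": -0.2},
    {"slide": [0,0,-0.37],"roll": 0,"fingers": -0.2},
    {"slide": [0,0,0],"roll": 0,"fingers": -0.2},
  ],
  squeeze=40,
)

```text
t: 8.72
tool_pos: [0.4838, -0.1415, 0.024]
orientation: [2.024, 0.369, -2.027]
force: [1.0, 0.6, -0.5]
opening: 0.0374
```

```bash
python3 - <<'E'
from h import *
s=robot.read_state();print(s['t'],s['tool_pos'],s['opening'],s['force'])
save('wrist6',robot.read_camera('wrist'))
im=robot.read_camera('side')
cv2.imwrite('pics/side6z.png',cv2.resize(cv2.cvtColor(im,4)[140:260,190:340],(750,600),interpolation=cv2.INTER_CUBIC))
E
```

```text
8.725 [ 0.48380023 -0.14151312  0.02395486] 0.03739847545831263 [ 0.96469276  0.55138401 -0.52464609]
```

View pics/wrist6.png

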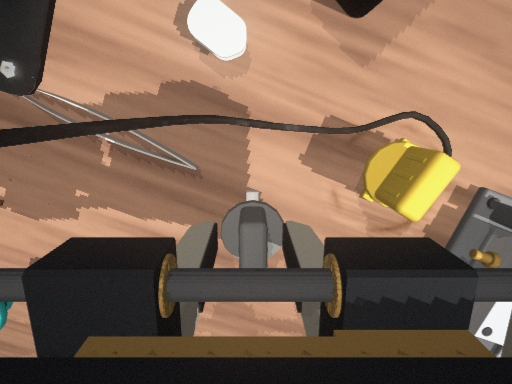

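View pics/side6z.png

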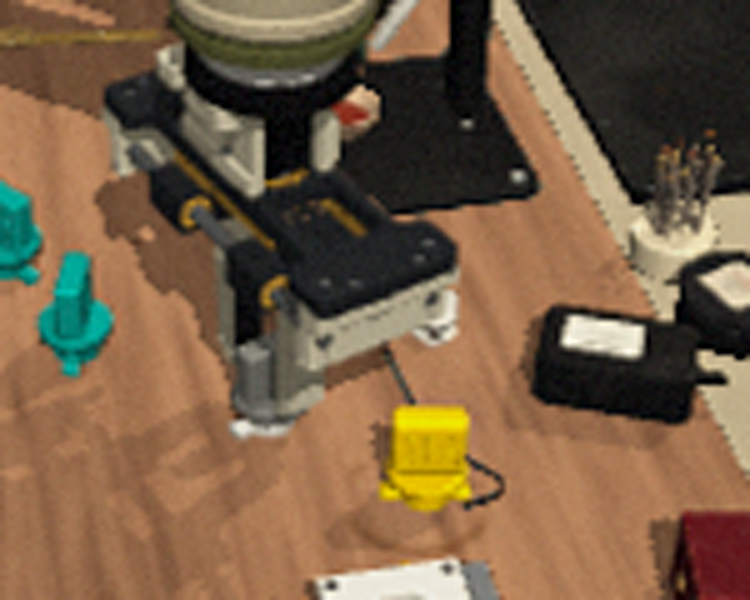

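play_rows(
  plan=[
    {"slide": [0,0,0],"roll": 0,"fingers": -1},
    {"slide": [0,0,0],"roll": 0,"fingers": -1},
    {"slide": [0,0,0],"roll": 0,"fingers": -1},
    {"slide": [0,0,0],"roll": 0,"fingers": -1},
    {"slide": [0,0,0.3],"roll": 0,"fingers": -1},
    {"slide": [0,0,0.7],"roll": 0,"fingers": -1},
    {"slide": [0,0,0.8],"roll": 0,"fingers": -1},
    {"slide": [0,0,0.8],"roll": 0,"fingers": -1},
    {"slide": [0,0,0],"roll": 0,"fingers": -1},
  ],
  squeeze=40,
)

```text
t: 9.95
tool_pos: [0.4857, -0.1425, 0.1049]
orientation: [2.028, 0.366, -2.02]
force: [0.9, 0.8, -0.9]
opening: 0.0141
```

```bash
python3 - <<'E'
from h import *
from scipy.spatial.transform import Rotation as Ro
s=robot.read_state();print(s['t'],s['tool_pos'],s['opening'],s['force'],s['q'].round(2));R=Ro.from_rotvec(s['orientation']).as_matrix();print(R.round(3))
im=robot.read_camera('wrist');save('wrist7',im)
cv2.imwrite('pics/w7z.png',cv2.resize(cv2.cvtColor(im,4)[160:300,170:340],(728,600),interpolation=cv2.INTER_CUBIC))
E
```

```text
9.95 [ 0.48565542 -0.14250452  0.10494077] 0.014071529671977206 [ 0.85555792  0.82729864 -0.93465541] [-0.39 -0.04  1.88  0.    1.3   0.82]
[[ 0.004  0.352 -0.936]
 [-0.002 -0.936 -0.352]
 [-1.     0.003 -0.003]]
```

View pics/w7z.png

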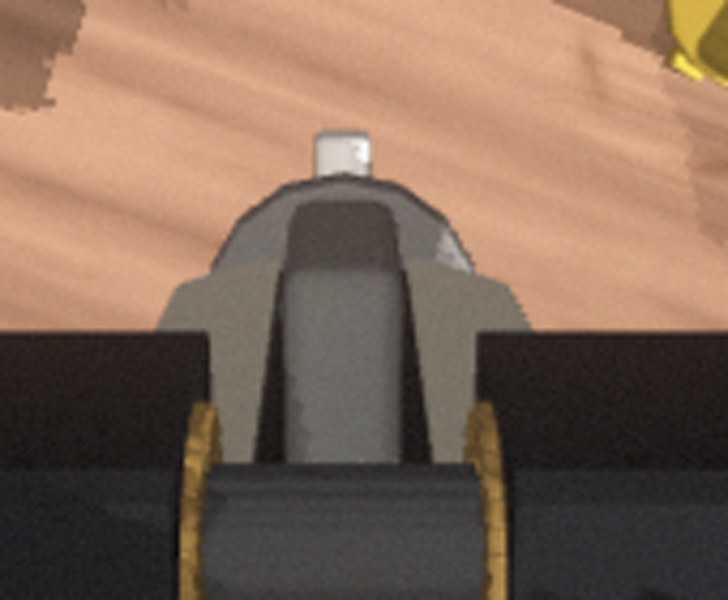

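```bash
python3 - <<'E'
from h import *
K=robot.get_calibration('wrist');T=np.array(K['T_tool_cam'])
def pt(X):
    x=np.linalg.inv(T)@np.r_[X,1]; return np.array([K['fx']*x[0]/x[2]+K['cx'],K['fy']*x[1]/x[2]+K['cy']])
sc=lambda p:((p-[170,160])*[728/170,600/140]).round(0)
b=.024 # bottom below TCP
for d in [-.003,0,.003]:
    print(d,'wing far top',[sc(pt([b-.051,y,d-.017])) for y in(-.007,.007)],'lug tip top',[sc(pt([b-.006,y,d-.021])) for y in(-.004,.004)],'flange far top',sc(pt([b-.021,0,d-.019])))
E
```

```text
-0.003 wing far top [array([284., 240.]), array([411., 240.])] lug tip top [array([318., 112.]), array([375., 112.])] flange far top [347. 153.]
0 wing far top [array([284., 266.]), array([411., 266.])] lug tip top [array([318., 133.]), array([375., 133.])] flange far top [347. 175.]
0.003 wing far top [array([285., 291.]), array([411., 291.])] lug tip top [array([319., 153.]), array([374., 153.])] flange far top [347. 196.]
```

The cartridge is held and centred on the TCP: wing edge, lug and flange pixels match an offset of 0 within about 0.5 mm. Now I'll hover just short of the socket.

play_rows(
  plan=[
    {"slide": [-0.2,-0.5,0.3],"roll": -0.4,"fingers": -1},
    {"slide": [-0.2,-0.9,0.3],"roll": -0.5,"fingers": -1},
    {"slide": [-0.2,-0.9,0.2],"roll": -0.5,"fingers": -1},
    {"slide": [-0.2,-0.9,0],"roll": -0.5,"fingers": -1},
    {"slide": [-0.2,-0.9,0],"roll": -0.4,"fingers": -1},
    {"slide": [0,-0.9,0],"roll": -0.24,"fingers": -1},
    {"slide": [0,-0.6,0],"roll": 0,"fingers": -1},
    {"slide": [0,0,0],"roll": 0,"fingers": -1},
    {"slide": [0,0,0],"roll": 0,"fingers": -1},
  ],
)

```text
t: 11.12
tool_pos: [0.4538, -0.3092, 0.1262]
orientation: [2.219, 0.007, -2.22]
force: [0.0, -0.3, -0.9]
opening: 0.0136
```

```bash
python3 - <<'E'
from h import *
from scipy.spatial.transform import Rotation as Ro
s=robot.read_state();print(s['t'],s['tool_pos'],s['opening'],s['force'],s['q'].round(2));R=Ro.from_rotvec(s['orientation']).as_matrix();print(R.round(3))
im=robot.read_camera('wrist');save('wrist8',im)
for r in robot.mark_of('wrist','socket_mouth')[:2]: print(r,onz('wrist',r['point'],.037,s))
s=robot.read_state();print(s['tool_pos'])
E
```

```text
11.125 [ 0.45380444 -0.30919126  0.12615389] 0.013633391477864546 [ 0.04217001 -0.30334708 -0.86829621] [-0.69  0.06  1.74  0.    1.35  0.87]
[[-0.001  0.005 -1.   ]
 [ 0.001 -1.    -0.005]
 [-1.    -0.001  0.001]]
{'point': [247.1, 129.0], 'p': 0.59} [ 0.50836607 -0.30634246  0.037     ]
[ 0.45404414 -0.30897658  0.12637334]
```

View pics/wrist8.png

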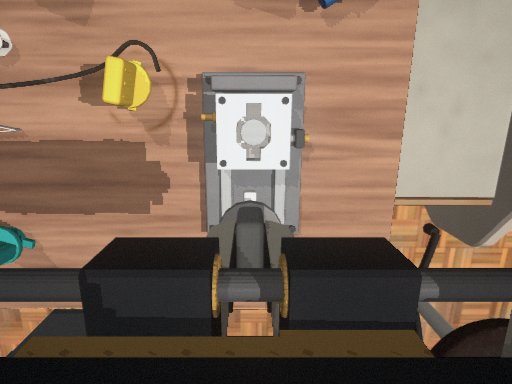

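```bash
python3 - <<'E'
from h import *
s=robot.read_state()
a=cv2.imread('pics/wrist8.png')
m=(a.min(2)>175).astype(np.uint8); m[:80]=0;m[185:]=0;m[:,:200]=0;m[:,310:]=0
n,l,st,_=cv2.connectedComponentsWithStats(m);k=1+st[1:,4].argmax();M=(l==k).astype(np.uint8)
c=max(cv2.findContours(M,0,1)[0],key=cv2.contourArea)
r=cv2.minAreaRect(c);print(r,st[k])
B=cv2.boxPoints(r)
V=np.array([onz('wrist',p,.037,s)[:2] for p in B]);print(V.round(4),V.mean(0),np.linalg.norm(V-np.roll(V,1,0),axis=1))
cv2.imwrite('pics/w8z.png',cv2.resize(a[80:210,200:310],(508,600),interpolation=cv2.INTER_CUBIC))
E
```

```text
((253.5, 138.5), (91.0, 77.0), 90.0) [ 215   93   78   92 4986]
[[ 0.5362 -0.2808]
 [ 0.5365 -0.3413]
 [ 0.4634 -0.3441]
 [ 0.463  -0.2792]] [ 0.4997769 -0.3113476] [0.07320161 0.06042917 0.07319552 0.06487957]
```

View pics/w8z.png

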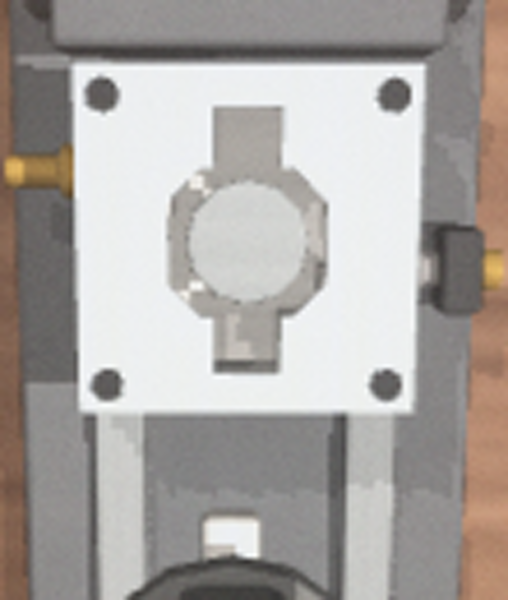

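```bash
python3 - <<'E'
from h import *
s=robot.read_state()
f=lambda x,y:onz('wrist',(200+x/4.618-.4,80+y/4.618-.4),.037,s)[:2]
V=np.array([f(*p) for p in [(71,63),(427,63),(413,412),(80,412)]]);print(V.round(4),V.mean(0))
N=np.array([f(*p) for p in [(248,105),(246,373)]]);print(N.round(4),N.mean(0))
H=np.array([f(*p) for p in [(167,240),(327,240)]]);print(H.round(4),H.mean(0))
S=np.array([f(*p) for p in [(101,95),(394,95),(386,384),(107,384)]]);print(S.mean(0))
# cartridge lug as seen, lug top at z
E
```

```text
[[ 0.536  -0.2808]
 [ 0.5363 -0.3413]
 [ 0.4763 -0.3411]
 [ 0.476  -0.2811]] [ 0.50615889 -0.31108804]
[[ 0.5293 -0.311 ]
 [ 0.4832 -0.311 ]] [ 0.50626138 -0.3109622 ]
[[ 0.5065 -0.297 ]
 [ 0.5067 -0.325 ]] [ 0.50660869 -0.3109627 ]
[ 0.50609063 -0.31096269]
```

play_rows(
  plan=[
    {"slide": [0.5,-0.04,0],"roll": 0,"fingers": -1},
    {"slide": [0.8,-0.04,-0.4],"roll": 0,"fingers": -1},
    {"slide": [0.44,0,-0.7],"roll": 0,"fingers": -1},
    {"slide": [0,0,-0.7],"roll": 0,"fingers": -1},
    {"slide": [0,0,0],"roll": 0,"fingers": -1},
    {"slide": [0,0,0],"roll": 0,"fingers": -1},
  ],
)

```text
t: 11.98
tool_pos: [0.5061, -0.3123, 0.0729]
orientation: [2.219, 0.006, -2.219]
force: [0.1, 0.1, -1.0]
opening: 0.0136
```

```bash
python3 - <<'E'
from h import *
from scipy.spatial.transform import Rotation as Ro
P=[]
for i in range(4):
    s=robot.read_state();P.append(s['tool_pos']);im=robot.read_camera(['side','scene','wrist','side'][i]); 
    if i<3: cv2.imwrite('pics/'+['s9','c9','w9'][i]+'.png',cv2.cvtColor(im,4))
print(np.array(P).round(4),s['t'],s['force'],Ro.from_rotvec(s['orientation']).as_matrix().round(3))
o=np.zeros((600,800,3),np.uint8)
a=cv2.imread('pics/s9.png');o[:400,:400]=cv2.resize(a[220:310,220:310],(400,400),interpolation=cv2.INTER_CUBIC)
a=cv2.imread('pics/w9.png');o[:400,400:]=cv2.resize(a[150:300,175:325],(400,400),interpolation=cv2.INTER_CUBIC)
cv2.imwrite('pics/m9.png',o[:400])
E
```

```text
[[ 0.5061 -0.3123  0.0729]
 [ 0.5064 -0.3126  0.0735]
 [ 0.5066 -0.3128  0.0737]
 [ 0.5066 -0.3129  0.0738]] 12.125 [ 0.09335946 -1.58783891 -0.57616047] [[ 0.002  0.005 -1.   ]
 [-0.001 -1.    -0.005]
 [-1.     0.001 -0.002]]
```

View pics/m9.png

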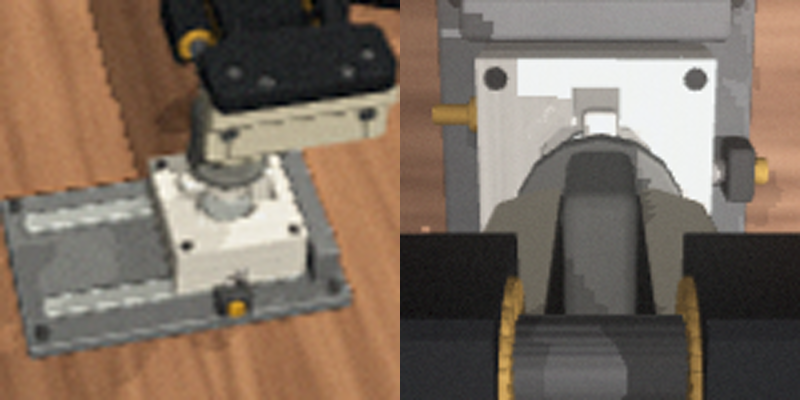

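play_rows(
  plan=[
    {"slide": [-0.01,0.04,-0.1],"roll": 0,"fingers": -1},
    {"slide": [0,0,-0.2],"roll": 0,"fingers": -1},
    {"slide": [0,0,-0.2],"roll": 0,"fingers": -1},
    {"slide": [0,0,0],"roll": 0,"fingers": -1},
    {"slide": [0,0,0],"roll": 0,"fingers": -1},
  ],
)

```text
t: 12.8
tool_pos: [0.5059, -0.311, 0.0577]
orientation: [2.219, 0.006, -2.219]
force: [-1.5, 0.5, 3.1]
opening: 0.0133
```

```bash
python3 - <<'E'
from h import *
s=robot.read_state();print(s['t'],s['tool_pos'],s['force'],s['wrist_torque'])
im=robot.read_camera('wrist');save('w10',im)
i2=robot.read_camera('side')
o=np.hstack([cv2.resize(cv2.cvtColor(i2,4)[220:310,220:310],(400,400),interpolation=cv2.INTER_CUBIC),cv2.resize(cv2.cvtColor(im,4)[150:300,175:325],(400,400),interpolation=cv2.INTER_CUBIC)])
cv2.imwrite('pics/m10.png',o)
E
```

```text
12.8 [ 0.50587759 -0.31103898  0.05772209] [-1.51415361  0.54155037  3.07497556] [ 0.18476311  0.31915242 -0.01279145]
```

View pics/m10.png

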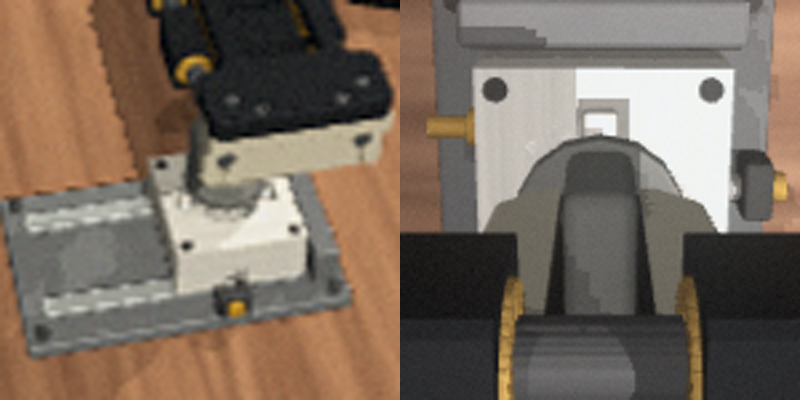

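play_rows(
  plan=[
    {"slide": [0,0,-0.15],"roll": 0,"fingers": -1},
    {"slide": [0,0,-0.15],"roll": 0,"fingers": -1},
    {"slide": [0,0,0],"roll": 0,"fingers": -1},
  ],
  squeeze=50,
)

```text
t: 13.28
tool_pos: [0.5062, -0.3113, 0.0488]
orientation: [2.219, 0.005, -2.218]
force: [-2.0, 2.1, 7.5]
opening: 0.0135
```

play_rows(
  plan=[
    {"slide": [0,0,-0.08],"roll": 0,"fingers": -1},
    {"slide": [0,0,-0.05],"roll": 0,"fingers": -1},
    {"slide": [0,0,0],"roll": 0,"fingers": -1},
    {"slide": [0,0,0],"roll": 0,"fingers": -1},
  ],
)

```text
t: 13.78
tool_pos: [0.5064, -0.3113, 0.0468]
orientation: [2.219, 0.005, -2.218]
force: [-8.7, 5.0, 20.0]
opening: 0.0135
```

```bash
python3 - <<'E'
from h import *
s=robot.read_state();print(s['t'],s['tool_pos'],s['force'],s['wrist_torque'],s['q'].round(2))
im=robot.read_camera('wrist');save('w11',im)
i2=robot.read_camera('side')
o=np.hstack([cv2.resize(cv2.cvtColor(i2,4)[220:310,220:310],(400,400),interpolation=cv2.INTER_CUBIC),cv2.resize(cv2.cvtColor(im,4)[150:300,175:325],(400,400),interpolation=cv2.INTER_CUBIC)])
cv2.imwrite('pics/m11.png',o)
E
```

```text
13.775 [ 0.50636703 -0.31133396  0.04682174] [-8.67329913  5.01843668 19.95899083] [1.15093025 1.56937131 0.03562445] [-0.64  0.26  1.67 -0.    1.21  0.93]
```

View pics/m11.png

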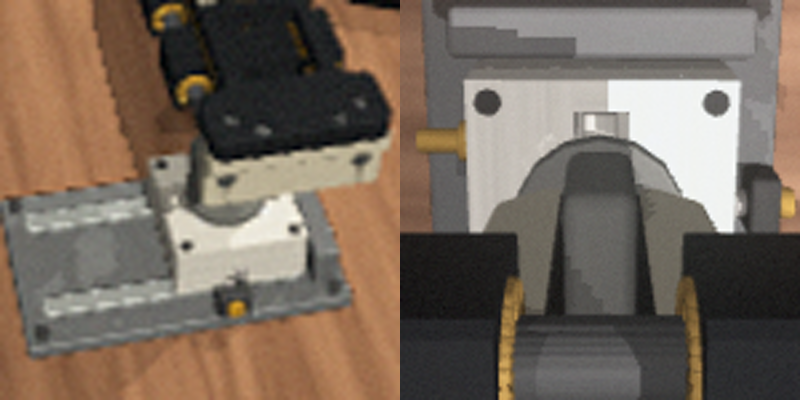

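play_rows(
  plan=[
    {"slide": [-0.02,0.01,0],"roll": -0.3,"fingers": -1},
    {"slide": [0,0,0],"roll": -0.7,"fingers": -1},
    {"slide": [0,0,0],"roll": -0.8,"fingers": -1},
    {"slide": [0,0,0],"roll": -0.8,"fingers": -1},
    {"slide": [0,0,0],"roll": 0,"fingers": -1},
  ],
)

```text
t: 14.5
tool_pos: [0.507, -0.3122, 0.0469]
orientation: [-2.031, 0.371, 2.022]
force: [-2.5, -0.8, 12.8]
opening: 0.0137
```

play_rows(
  plan=[
    {"slide": [0,0,0],"roll": -0.8,"fingers": -1},
    {"slide": [0,0,0],"roll": -0.8,"fingers": -1},
    {"slide": [0,0,0],"roll": -0.8,"fingers": -1},
    {"slide": [0,0,0],"roll": -0.8,"fingers": -1},
    {"slide": [0,0,0],"roll": -0.8,"fingers": -1},
    {"slide": [0,0,0],"roll": 0,"fingers": -1},
  ],
)

```text
t: 15.25
tool_pos: [0.5068, -0.3124, 0.0469]
orientation: [-1.676, 0.828, 1.668]
force: [-1.3, -0.4, 12.9]
opening: 0.0139
```

```bash
cat > st.py <<'E'
from h import *
import sys
from scipy.spatial.transform import Rotation as Ro
s=robot.read_state();print(s['t'],s['tool_pos'].round(4),s['force'].round(1),s['wrist_torque'].round(2),s['q'].round(2),s['opening'])
R=Ro.from_rotvec(s['orientation']).as_matrix();print('yaw tooly',np.degrees(np.arctan2(R[1,1],R[0,1])).round(1),'tilt',np.degrees(np.arccos(-R[2,0])).round(2))
im=robot.read_camera('wrist')
i2=robot.read_camera('side')
o=np.hstack([cv2.resize(cv2.cvtColor(i2,4)[220:310,220:310],(400,400),interpolation=cv2.INTER_CUBIC),cv2.resize(cv2.cvtColor(im,4)[150:300,175:325],(400,400),interpolation=cv2.INTER_CUBIC)])
cv2.imwrite(f'pics/{sys.argv[1]}.png',o)
E
python3 st.py m12
```

```text
15.25 [ 0.5068 -0.3124  0.0469] [-1.3 -0.4 12.9] [-0.    0.41 -0.06] [-0.64  0.26  1.67 -0.    1.21  1.85] 0.013902586024559427
yaw tooly -142.6 tilt 0.27
```

View pics/m12.png

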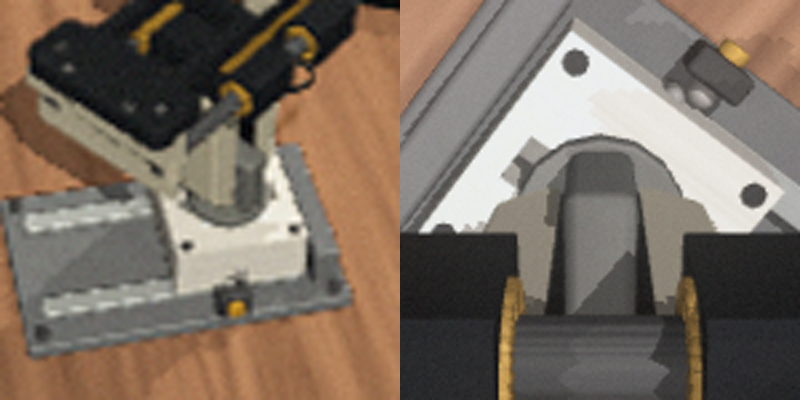

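play_rows(
  plan=[
    {"slide": [0,0,0],"roll": -0.8,"fingers": -1},
    {"slide": [0,0,0],"roll": -0.8,"fingers": -1},
    {"slide": [0,0,0],"roll": -0.8,"fingers": -1},
    {"slide": [0,0,0],"roll": -0.8,"fingers": -1},
    {"slide": [0,0,0],"roll": -0.6,"fingers": -1},
    {"slide": [0,0,0],"roll": -0.5,"fingers": -1},
    {"slide": [0,0,0],"roll": -0.1,"fingers": -1},
    {"slide": [0,0,0],"roll": 0,"fingers": -1},
  ],
)

```text
t: 16.35
tool_pos: [0.5068, -0.3124, 0.0469]
orientation: [-1.242, 1.19, 1.235]
force: [-2.5, -1.2, 14.2]
opening: 0.0135
```

```bash
python3 st.py m13
```

```text
16.35 [ 0.5068 -0.3124  0.0469] [-2.5 -1.2 14.2] [0.13 0.48 0.08] [-0.64  0.26  1.67 -0.    1.21  2.46] 0.013528070314059084
yaw tooly -177.7 tilt 0.26
```

View pics/m13.png

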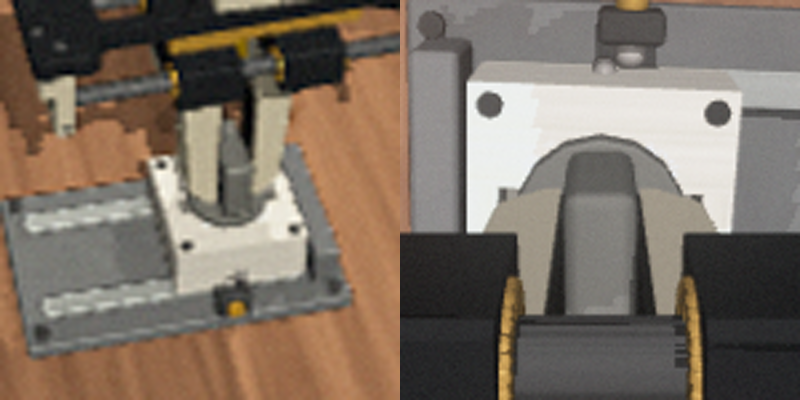

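play_rows(
  plan=[
    {"slide": [0,0,-0.03],"roll": 0,"fingers": -1},
    {"slide": [0,0,0],"roll": 0,"fingers": -1},
    {"slide": [0,0,0],"roll": 0,"fingers": -1},
    {"slide": [0,0,0],"roll": 0,"fingers": -1},
  ],
)

```text
t: 16.95
tool_pos: [0.5068, -0.3125, 0.0468]
orientation: [-1.243, 1.19, 1.235]
force: [-5.0, 1.5, 19.5]
opening: 0.0139
```

```bash
python3 st.py m14; python3 - <<'E'
from h import *
save('side14',robot.read_camera('side'))
for n in ['socket_mouth','cartridge_center','ring_box_c','adapter_c','tweezers_c','loupe_c','glue_tube_c']:
  for r in robot.mark_of('side',n)[:1]:
    print(n,round(r['p'],2),onz('side',r['point'],{'cartridge_center':.0475}.get(n,Z.get(n,.005))).round(3))
E
```

```text
16.95 [ 0.5068 -0.3125  0.0468] [-5.   1.5 19.5] [0.47 1.04 0.06] [-0.64  0.26  1.67 -0.    1.21  2.46] 0.013865464729381674
yaw tooly -177.7 tilt 0.26
cartridge_center 0.77 [ 0.503 -0.312  0.047]
ring_box_c 0.87 [ 0.659 -0.308  0.005]
adapter_c 0.52 [ 0.665 -0.153  0.005]
tweezers_c 0.45 [ 0.498 -0.047  0.005]
loupe_c 0.69 [ 0.5   -0.05   0.005]
glue_tube_c 0.76 [ 0.642 -0.417  0.005]
```

View pics/m14.png

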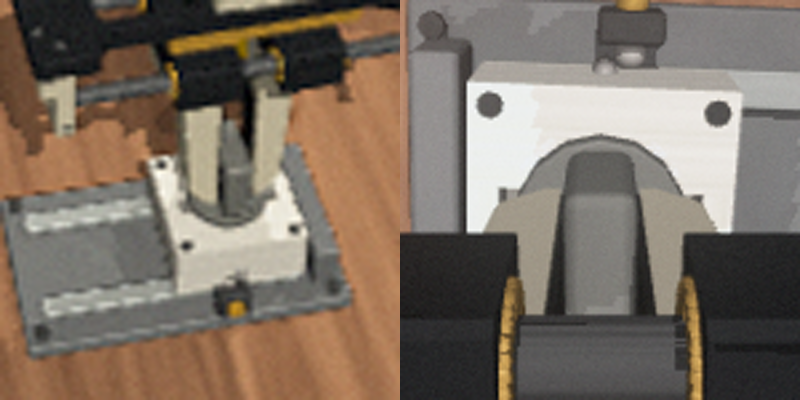

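View pics/side14.png

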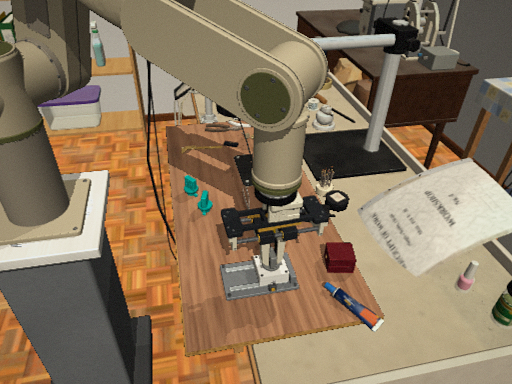

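```bash
python3 -c "
from plant import robot
print(robot.close_job()); s=robot.read_state(); print(s['t'],s['tool_pos'],s['force'],s['opening'])"
```

```text
the job is handed in; nothing more can be done
None
the job is handed in; nothing more can be done
```

I pushed the carriage to its end stop, then put the grey cartridge in the socket with its lugs in the notches. I pressed it flush, turned it 88° clockwise, and handed the job in at about 17 s, still gripping and pressing. No verdict was reported.

**Last checks before handing in:**
- **Position:** the TCP was at (0.5068, −0.3125), within about 1.6 mm of the socket centre I measured earlier with the wrist camera (0.5062, −0.3110). Tilt was 0.3°.
- **Seating:** the TCP was at the height expected for a flush flange, to within 1 mm. The upward force was about 19 N, more than the 10 N spring, and both pictures showed the flange seated.
- **Grip:** the fingers were on the wing at 13.9 mm opening, with the squeeze set to 50 N.
- **Carriage:** I have no direct reading of the slide. The block moved about 47 mm, hit a hard stop at about 60 N and stayed there, and the pictures show it against the stop.
- **Bystanders:** the ring box, glue tube, adapter and tweezers were found within about 12 mm of where they started.

**Not confirmed or disagreeing:**
- The slide gauge was not re-measured at the end; it lay well away from the work.
- The final side view put the loupe at the tweezers' position. The arm was hiding the loupe there, so I took that as a false detection; the arm never went near it.
- The socket mouth was not found in the final side view because the cartridge covers it.

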